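Tare the balance and stand a round-bottom flask in its cork ring

TASK

Get the amber round-bottom flask ready for weighing: lay the cork ring flat in the middle of the balance pan and let go of it, press the green tare button fully down with only the ring on the pan, then lift the flask off its wooden rest and stand it gently in the ring, bulb down and neck upright. Leave the cork ring and flask standing like that, and leave the other things on the bench as they are.

Things in the scene. Friction and masses are not known exactly. Their poses are not given: they have to be found in the camera images.
- balance: White laboratory balance, fixed, 280 mm deep (x) by 200 mm wide (y), its case 50 mm high; display strip and buttons on the side that faces the robot. Origin under its centre on the bench; x points from the display towards the pan, z up.
- pan (a point): Centre of the upper face of the round flat steel pan, 130 mm across, no rim, 62 mm above the bench, 45 mm from the balance's origin along its +x. Axes as the balance.
- tare (a joint): Green tare button on the balance's display strip, left of the dark display: 0 released, 0.006 m fully down, springs back, about 4 N.
- tare_top (a point): Centre of the top of the green tare button, 24 mm across, in a black housing; it is pressed straight down.
- cork_ring: Loose tan cork ring lying flat on the bench, outside diameter 64 mm, bore 44 mm, 24 mm high, 30 g. Origin at the centre of its underside, z along its axis (both faces alike).
- flask: Amber round-bottom flask, 80 g, 126 mm long: bulb 64 mm across, neck 24 mm across from 58 to 116 mm, then an orange cap as wide. Origin at the lowest point of the bulb, z along the neck to the cap. At first it reclines on the wooden rest, neck 30 degrees above level, towards the rest's +x. In the cork ring the bulb sinks 9 mm below the ring's top.
- flask_bulb (a point): Centre of the flask's bulb, 32 mm from its origin along the neck.
- flask_rest: Fixed wooden rest under the flask: board 150 (x) by 90 (y) by 8 mm; a 70 mm square frame, 18 mm high, centred 30 mm along -x, whose 40 mm opening holds the bulb; and a notched post, 56 mm high and at most 18 mm wide (narrower than the neck), under the neck 46 mm from the bulb's centre. Origin under the board's centre, x towards the neck end, z up.
- jar: Bystander: brown jar with black cap, 58 mm across, 100 mm high. Origin under its centre.
- white_bottle: Bystander: white bottle with blue cap and green label, 62 mm across, 130 mm high. Origin under its centre.
- beaker: Bystander: small empty glass beaker, 56 mm across, 70 mm high. Origin under its centre.
- tin: Bystander: flat aluminium tin, 48 mm across, 14 mm high. Origin under its centre.
- rubber_ring: Bystander: small black rubber ring, 48 mm across, bore 26 mm, 18 mm high, too small for this flask. Origin under its centre.
- spoon: Bystander: steel laboratory spoon lying flat, 180 mm long. Origin near its middle, x along it.
There are look-alikes about, which are no part of the job. Leave any pink or red look-alike of the flask alone.

How it is judged:
On the way, in this order (a step that is already met when the one before it is completed fails the run):
1. the cork ring lies flat in the middle of the pan (within 20 mm), let go (horizontal distance between cork_ring and pan below 0.02 m and z of cork_ring in the frame of pan between -0.004 and 0.004 m and angle between the z axis of cork_ring and the z axis of balance, either way round below 0.1 rad and contact force between the fingers and cork_ring below 0.1 N and linear speed of cork_ring below 0.02 m/s), for 0.2 s.
2. the tare button is pressed fully down with only the ring on the pan (value of joint tare above 0.0045 m and horizontal distance between cork_ring and pan below 0.02 m and z of cork_ring in the frame of pan between -0.004 and 0.004 m and angle between the z axis of cork_ring and the z axis of balance, either way round below 0.1 rad and distance between flask_bulb and pan above 0.12 m), for 0.05 s.
3. the flask's bulb sits in the ring (horizontal distance between flask_bulb and cork_ring below 0.006 m and z of flask_bulb in the frame of pan between 0.042 and 0.052 m and contact force between flask and cork_ring above 0.1 N), for 0.1 s.
At the end, for the whole second after the job is handed in: The cork ring lies flat on the balance pan, its centre within 20 mm of the pan's; the flask's bulb is seated in it (centres within 6 mm seen from above, bulb centre 42 to 52 mm above the pan); the neck is within 10 degrees of vertical, mouth end up; the flask is at rest and the tare button is up (horizontal distance between cork_ring and pan below 0.02 m and z of cork_ring in the frame of pan between -0.004 and 0.004 m and angle between the z axis of cork_ring and the z axis of balance, either way round below 0.1 rad and horizontal distance between flask_bulb and cork_ring below 0.006 m and z of flask_bulb in the frame of pan between 0.042 and 0.052 m and angle between flask's own z axis and vertical below 0.18 rad and linear speed of flask below 0.02 m/s and angular speed of flask below 0.2 rad/s and value of joint tare below 0.002 m); the robot touches nothing.
It fails at once if the flask is set down hard or dropped (more than 30 N between it and the ring, balance or rest) (contact force between flask and cork_ring above 30 N or contact force between flask and balance above 30 N or contact force between flask and flask_rest above 30 N).
It fails at once if the flask is let fall instead of being set down (moving faster than 0.4 m/s out of the fingers) (linear speed of flask above 0.4 m/s and contact force between the fingers and flask below 0.05 N).
It fails at once if a bystander is pushed more than 30 mm away (distance of any of jar, white_bottle, beaker, tin, rubber_ring, spoon from where it was at the start of the episode above 0.03 m).
It also fails if it takes over 64 s, if anything falls off the work surface, if the arm or the gripper's body presses on something with over 40 N, if the wrist force passes 120 N, or if a joint passes its speed limit or range.

ROBOT

A 6-joint arm with a two-finger parallel gripper is mounted at the origin on the work surface. World frame = base frame: x ahead of the robot, y to its left, z up, the work surface at z = 0. Lengths are in m, angles in rad, forces in N, time in s.
With the tool pointing down it reaches from about 0.225 to 0.875 m from the base axis. Payload 3.4 kg.
Tool frame: the origin (TCP) lies at the very end of the fingers, on their centre line; the grasp point (between the pads) lies 19 mm behind it (manip.tcp_to_grasp is the distance from the TCP to the grasp point, in m); z points along the fingers, y is the line along which they close (so a half turn about z gives the same grasp; the last joint's range is limited). The gripper opens to 85 mm and grips with 20 to 120 N. Pads are 22 mm wide; open, the fingers measure 114 mm over their backs; the gripper's body (76 mm by 85 mm) begins 54 mm behind the grasp point. The pads swing forward as they close: fully open they stand 13 mm farther back than shut.
Start: joints at [-1.457, 0.276, 1.505, -0, 1.361, -0.121], TCP at [0.134, -0.559, 0.231] pointing down, gripper open.
Joint ranges: [-2.89, 2.89], [-0.75, 2.08], [0.22, 2.7], [-1.18, 4.32], [0.11, 2.71], [-2.7, 2.7]. Speed limits (rad/s): [2.57, 2.57, 3.14, 3.14, 3.14, 3.14].

INTERFACE

Orientations are given as a unit quaternion [w, x, y, z].
In Python, from rig import status, get_image, job, manip gives the robot as it stands.
- The arm moves only by the tool apply_moves, never from a script. Its arguments are lists of equal length, an entry for each row: "xyz": the shift along the tool's x, y, z each as a share of 0.3 m, from -1 to 1, a list of three; "rot": the turn, a rotation vector about the tool's x, y, z each as a share of 60 degrees, from -1 to 1, a list of three; "hand": the opening, from -1 (shut) to 1 (fully open). A call has 1 to 8 rows; each row shifts and turns the commanded pose from where the row before left it, along the tool's axes as they then stand; what a row does not reach is not made up. A row lasts 1/8 s, in which the tool goes at most 62.5 mm and 10.7 degrees, less where a joint would pass 70% of its speed; a pose out of reach is approached as far as the arm can. A call with a number of a shift or a turn outside -1 to 1 is refused whole. A call with a gripper value outside its range is refused whole. The fingers move at their own pace and stop on an object; "force" is the grip in N (left out, the last holds). Time passes only in rows, so rows that do not move let the fingers close. It gives the time, the measured TCP pose, the force, the opening and the grip force at its end, in the units of the state.
- status.get_state(): the state, without advancing time (a new reading comes with each control period).
- get_image(name): name is "scene" or "top"; returns a dict with "pixels" (400x640x3 uint8, red, green, blue), "fovy" (degrees; the focal length in pixels is half the picture's height over the tangent of half this angle, whatever the lens; pixels are square), "cx", "cy" (the principal point, pixels), "origin" and "orientation" of the camera in the world. Camera axes: x right, y down, z forward; pixel columns grow to the right and rows downward; lengths in m; the calibration is good to about 2 mm. A picture is of the moment at which its call begins. There is no depth.
- job.sign_off(): hands the job in; it is judged then, once.
The state is a dict: "clock": time; "qpos": joint angles; "qd": joint speeds; "effort": joint torques, N m; "position": TCP position; "ee_rot": TCP orientation; "contact_force": force on the tool from outside, world axes, zero at the start; "moment": the same for the moment, N m; "width": finger opening in m; "gripper_force": force on a finger pad.
Only numpy, scipy, OpenCV 4.12 (cv2) and the standard library are available. Lean on these libraries where they do the work, as an engineer would, in place of code of your own. Each camera call takes 0.05 s, during which the arm holds its last target. There are 200 camera calls.

## Working session

There is one attempt and no reset: what is moved stays moved. The work goes in short steps, Python scripts to look and compute and a tool call to move; the robot and the scene stay as the last step left them, time stands still between calls to the robot, and variables do not carry over. Pictures are saved under pics/ and viewed, at most 13 in all, crops included, and the job is handed in when it is done.

Besides the shell and the picture viewer there is one more tool, called after "Request:" as name(argument=value, ...) on one line, values as JSON. apply_moves: Moves the arm, as the interface text tells. Its arguments: {"type":"object","properties":{"xyz":{"type":"array","items":{"type":"array","items":{"type":"number","minimum":-1,"maximum":1}}},"rot":{"type":"array","items":{"type":"array","items":{"type":"number","minimum":-1,"maximum":1}}},"hand":{"type":"array","items":{"type":"number"}},"force":{"type":"number"}},"required":["xyz","rot","hand"]}

```bash
mkdir -p pics; ls; cat > h.py <<'E'
import numpy as np, cv2
from scipy.spatial.transform import Rotation as R
from rig import status, get_image, job, manip
def quat(q): return R.from_quat([q[1],q[2],q[3],q[0]])
def save(name,fn,crop=None,scale=1):
    im=get_image(name); p=im['pixels'][:,:,::-1]
    np.savez('pics/'+fn+'.npz',**{k:np.array(v) for k,v in im.items()})
    if crop: x0,y0,x1,y1=crop; p=p[y0:y1,x0:x1]
    cv2.imwrite('pics/'+fn+'.png',cv2.resize(np.ascontiguousarray(p),None,fx=scale,fy=scale,interpolation=cv2.INTER_CUBIC)); return im
def ray(im,u,v):
    f=200/np.tan(np.radians(float(im['fovy']))/2)
    d=np.array([(u-float(im['cx']))/f,(v-float(im['cy']))/f,1.])
    return np.array(im['origin'],float),quat(im['orientation']).apply(d)
def at(im,u,v,z):
    o,d=ray(im,u,v); return o+d*(z-o[2])/d[2]
def proj(im,p):
    f=200/np.tan(np.radians(float(im['fovy']))/2)
    c=quat(im['orientation']).inv().apply(np.atleast_2d(p)-np.array(im['origin'],float))
    return np.c_[f*c[:,0]/c[:,2]+float(im['cx']),f*c[:,1]/c[:,2]+float(im['cy'])]
E
python3 - <<'E'
from h import *
for n in('scene','top'):
    im=save(n,n+'0',None,1.25); print(n,{k:v for k,v in im.items() if k!='pixels'})
print(status.get_state(),manip.tcp_to_grasp)
E
```

```text
pics
scene {'fovy': 50.43486180017962, 'cx': 322.36647862032856, 'cy': 195.79563582575912, 'origin': array([1.54909535, 0.05713299, 0.8529868 ]), 'orientation': array([-0.31185472,  0.59831399,  0.66287222, -0.32460349])}
top {'fovy': 47.03321055655386, 'cx': 319.483616640023, 'cy': 195.16273895995707, 'origin': array([ 0.36314279, -0.0182487 ,  1.46815738]), 'orientation': array([ 0.03907816, -0.69693026,  0.71545692, -0.02970682])}
{'clock': 0.1, 'qpos': array([-1.45699475e+00,  2.76527545e-01,  1.50601747e+00, -2.86126911e-05,
        1.36070402e+00, -1.20998640e-01]), 'qd': array([ 0.00103255, -0.00182428, -0.00193167,  0.00129761, -0.00051579,
        0.00110808]), 'effort': array([ 3.35565701e-04, -4.17699873e+01, -2.46405244e+01, -2.37813911e-04,
        5.85377536e-03, -8.95545696e-06]), 'position': array([ 0.13370374, -0.55874666,  0.23052426]), 'ee_rot': array([-8.28235345e-04,  9.93115827e-01,  1.17133546e-01, -1.10089447e-05]), 'contact_force': array([ 0.43600832,  0.74804317, -0.07891951]), 'moment': array([ 0.01675366, -0.01418961, -0.01355858]), 'gripper_force': 0.0, 'width': 0.08526651936514493} 0.0187
```

View pics/top0.png

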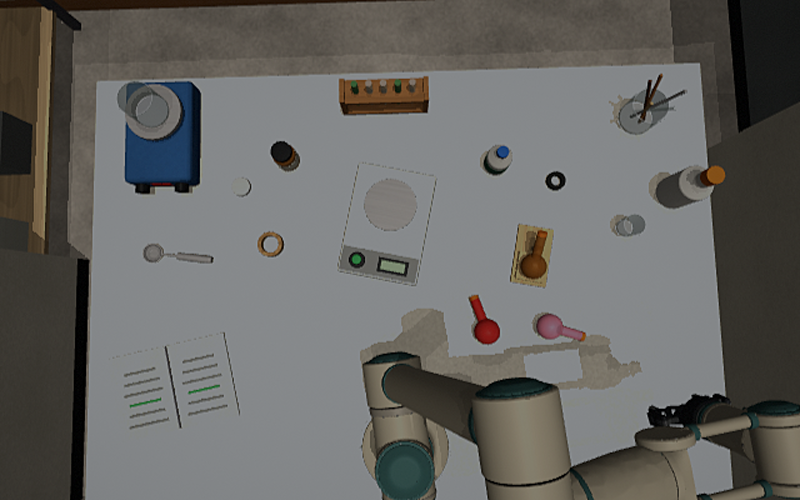

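View pics/scene0.png

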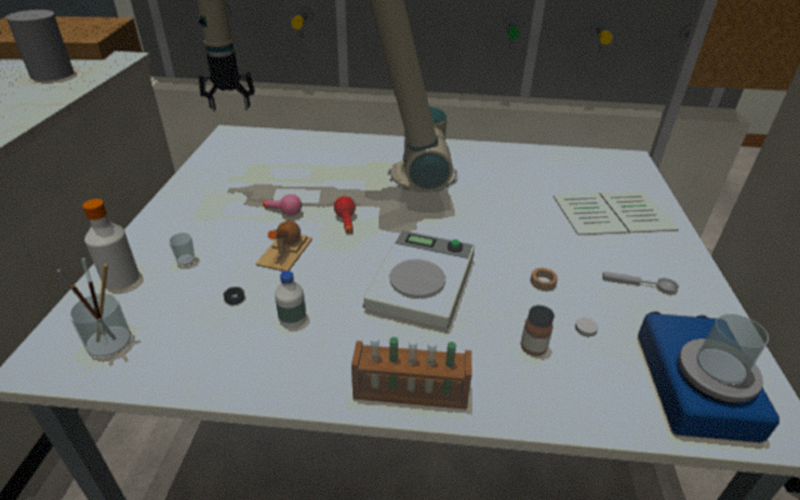

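The top view shows the cork ring at about (217,195) in raw pixels, the pan at (312,163), the tare button at (286,207), and the flask with its bulb at (426,213) and cap at (433,187). The scene view confirms the flask is amber on its rest, with the red and pink ones separate. Next I'll enlarge these areas.

```bash
python3 - <<'E'
from h import *
T=np.load('pics/top0.npz'); S=np.load('pics/scene0.npz')
def crop(im,x0,y0,w,h,s):
    p=np.ascontiguousarray(im['pixels'][y0:y0+h,x0:x0+w,::-1]); return cv2.resize(p,None,fx=s,fy=s,interpolation=cv2.INTER_CUBIC)
c=np.zeros((600,800,3),np.uint8)
def put(p,x,y): c[y:y+p.shape[0],x:x+p.shape[1]]=p
put(crop(T,265,125,90,105,4),0,0)      # balance
put(crop(T,405,175,40,60,7),370,0)   # flask
put(crop(T,200,180,34,34,4),660,0)
put(crop(S,200,170,60,50,6),0,425)if 0 else None
put(crop(S,200,170,55,50,7)[:175],0,424)
put(crop(S,200,170,55,50,7),400,424-0)if 0 else None
put(crop(S,300,180,85,85,2),420,425) 
put(crop(S,415,205,40,35,4),620,425)
cv2.imwrite('pics/c1.png',c)
for n,im in(('T',T),('S',S)):
    hsv=cv2.cvtColor(im['pixels'],cv2.COLOR_RGB2HSV)
    for nm,lo,hi,box in (('ring',(5,70,60),(22,255,255),{'T':(200,180,234,214),'S':(420,208,450,236)}[n]),('tare',(50,120,40),(85,255,255),{'T':(275,195,297,220),'S':(355,188,375,203)}[n]),('amber',(3,120,40),(20,255,255),{'T':(408,178,442,228),'S':(205,170,255,215)}[n])):
        x0,y0,x1,y1=box; m=cv2.inRange(hsv[y0:y1,x0:x1],lo,hi); ys,xs=np.nonzero(m)
        print(n,nm,len(xs),xs.mean()+x0,ys.mean()+y0,xs.min()+x0,xs.max()+x0,ys.min()+y0,ys.max()+y0)
E
```

```text
T ring 162 215.46913580246914 194.93827160493828 206 225 185 204
T tare 52 284.61538461538464 207.01923076923077 281 288 203 211
T amber 704 425.61789772727275 204.31960227272728 408 437 180 227
S ring 168 434.7857142857143 222.08333333333334 426 445 215 231
S tare 23 364.0 193.8695652173913 361 367 192 196
S amber 497 225.8692152917505 196.5271629778672 206 247 177 214
```

View pics/c1.png

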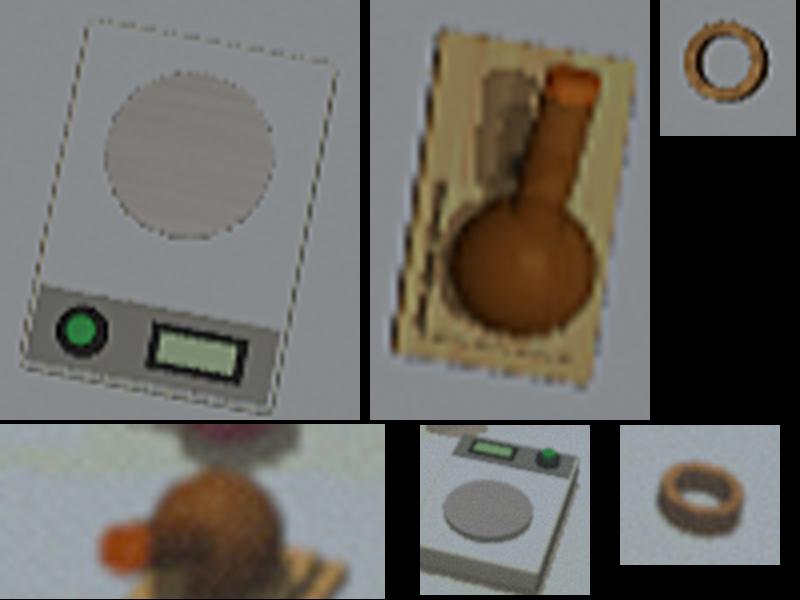

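The enlarged crops give clean outlines. The pan is centred at about (312,163.3) raw, the button at (285.1,207.1), the ring top at (215.5,194.9), the bulb at (426.5,212.3) and the cap centre at (486.5-60=426.5…)—I'll convert all of these, using the crop coordinates.

```bash
python3 - <<'E'
from h import *
np.set_printoptions(precision=4,suppress=True)
T=np.load('pics/top0.npz'); S=np.load('pics/scene0.npz')
def c(X,Y,ox,oy,s,x0=0,y0=0): return (X-x0)/s+ox-.5+.5/s*0,(Y-y0)/s+oy-.5
B=lambda X,Y:c(X,Y,265,125,4)
F=lambda X,Y:c(X,Y,405,175,7,370,0)
SF=lambda X,Y:c(X,Y,200,170,7,0,424)
SB=lambda X,Y:c(X,Y,300,180,2,420,425)
SR=lambda X,Y:c(X,Y,415,205,4,620,425)
def tri(a,b):
    o1,d1=ray(T,*a);o2,d2=ray(S,*b);d1/=np.linalg.norm(d1);d2/=np.linalg.norm(d2)
    t=np.linalg.lstsq(np.c_[d1,-d2],o2-o1,rcond=None)[0];p,q=o1+t[0]*d1,o2+t[1]*d2
    return (p+q)/2,np.linalg.norm(p-q)
pan=at(T,*B(190,155),.062);print('pan T',pan,'S',at(S,*SB(488,510),.062))
print('case corners z.05',[at(T,*B(*k),.05)[:2] for k in((88,20),(336,65),(272,412),(22,365))])
print('tare T z.05/.06',at(T,*B(82,330),.05),at(T,284.6,207,.06),'S',at(S,*SB(548,456),.055), tri(B(82,330),SB(548,456)))
print('ring T',at(T,215.5,194.9,.024),'S top',at(S,*SR(701,482),.024))
bc=[at(T,*F(*k),.008)[:2] for k in((440,30),(635,62),(588,385),(395,352))]
print('board',bc, np.mean(bc,0))
u=(bc[0]+bc[1]-bc[2]-bc[3]); print('yaw',np.degrees(np.arctan2(u[1],u[0])), np.linalg.norm(u)/2)
print('bulb tri',tri(F(523,264),SF(217,535)),'T z.05',at(T,*F(523,264),.05))
print('cap tri',tri(F(573,85),SF(127,549)))
E
```

```text
pan T [0.6005 0.0193 0.062 ] S [0.6056 0.0245 0.062 ]
case corners z.05 [array([0.7122, 0.0973]), array([ 0.6707, -0.0965]), array([ 0.4008, -0.0387]), array([0.442 , 0.1534])]
tare T z.05/.06 [0.4679 0.1065 0.05  ] [0.4672 0.1068 0.06  ] S [0.4529 0.11   0.055 ] (array([0.4668, 0.1072, 0.0649]), np.float64(0.004153035604650971))
ring T [0.5141 0.3284 0.024 ] S top [0.5074 0.3331 0.024 ]
board [array([ 0.5503, -0.3054]), array([ 0.5332, -0.3933]), array([ 0.3872, -0.3646]), array([ 0.4043, -0.2785])] [ 0.4687 -0.3355]
yaw -10.777527005910724 0.14866049004977228
bulb tri (array([ 0.44  , -0.3272,  0.0456]), np.float64(0.005102497905280648)) T z.05 [ 0.4402 -0.3288  0.05  ]
cap tri (array([ 0.5141, -0.3431,  0.0884]), np.float64(0.004912089511974606))
```

Request:
apply_moves(xyz=[[0,0,0],[0,0,0],[0.15,-0.13,0],[0.15,-0.13,0],[0.15,-0.13,0],[0.15,-0.13,0],[0.15,-0.13,0],[0.15,-0.13,0]], rot=[[0,0,0.112],[0,0,0.112],[0,0,0],[0,0,0],[0,0,0],[0,0,0],[0,0,0],[0,0,0]], hand=[1,1,1,1,1,1,1,1])

```text
clock: 1.1
position: [0.4048, -0.3237, 0.2311]
ee_rot: [0.0, 1.0, 0.0, -0.0]
contact_force: [0.5, -0.9, 0.6]
width: 0.0854
gripper_force: 0.0
```

Request:
apply_moves(xyz=[[0.05,-0.19,0],[0.05,-0.19,0],[0.05,-0.19,0],[0.05,-0.19,0],[0.05,-0.19,0],[0.05,-0.19,0],[0.05,-0.19,0],[0,-0.19,0]], rot=[[0,0,0],[0,0,0],[0,0,0],[0,0,0],[0,0,0],[0,0,0],[0,0,0],[0,0,0]], hand=[1,1,1,1,1,1,1,1])

```text
clock: 2.1
position: [0.5093, 0.1328, 0.2308]
ee_rot: [0.0, 1.0, 0.0, 0.0]
contact_force: [-0.1, 0.1, 0.5]
width: 0.085
gripper_force: 0.0
```

Request:
apply_moves(xyz=[[0.01,-0.17,0.05],[0,-0.17,0.05],[0,-0.17,0.1],[0,-0.147,0.1],[0,0,0.15],[0,0,0.15],[0,0,0.1],[0,0,0.05]], rot=[[0,0,0],[0,0,0],[0,0,0],[0,0,0],[0,0,0],[0,0,0],[0,0,0],[0,0,0]], hand=[1,1,1,1,1,1,1,1], force=30)

```text
clock: 3.1
position: [0.5102, 0.3273, 0.004]
ee_rot: [0.001, 1.0, 0.0, -0.002]
contact_force: [1.1, -0.1, -0.1]
width: 0.0854
gripper_force: 0.0
```

Request:
apply_moves(xyz=[[0,0,0.013],[0,0,0],[0,0,0],[0,0,0],[0,0,0],[0,0,0]], rot=[[0,0,0],[0,0,0],[0,0,0],[0,0,0],[0,0,0],[0,0,0]], hand=[1,1,0,0,0,0], force=30)

```text
clock: 3.85
position: [0.5125, 0.3284, 0.0042]
ee_rot: [-0.001, 1.0, 0.0, 0.001]
contact_force: [-1.3, 0.7, 6.3]
width: 0.0636
gripper_force: 32.4
```

Request:
apply_moves(xyz=[[0,0,-0.06],[0,0,-0.15],[0,0,-0.15],[0.05,0.16,-0.04],[0.05,0.17,0],[0.05,0.17,0],[0.05,0.17,0],[0.05,0.17,0]], rot=[[0,0,0],[0,0,0],[0,0,0],[0,0,0],[0,0,0],[0,0,0],[0,0,0],[0,0,0]], hand=[0,0,0,0,0,0,0,0])

```text
clock: 4.85
position: [0.5872, 0.0743, 0.1232]
ee_rot: [-0.0, 1.0, 0.0, 0.001]
contact_force: [0.4, 0.2, 0.0]
width: 0.0634
gripper_force: 33.2
```

Request:
apply_moves(xyz=[[0.043,0.17,0],[0,0.02,0.06],[0,0,0.05],[0,0,0]], rot=[[0,0,0],[0,0,0],[0,0,0],[0,0,0]], hand=[0,0,0,0])

```text
clock: 5.35
position: [0.5982, 0.0197, 0.0882]
ee_rot: [-0.0, 1.0, 0.0, -0.002]
contact_force: [-0.7, -0.3, -0.1]
width: 0.064
gripper_force: 33.2
```

```bash
python3 - <<'E'
from h import *
im=save('scene','s1',(250,140,420,280),4); save('top','t1',(250,120,370,230),5); s=status.get_state(); print(s['position'],s['width'],s['qpos'],s['contact_force'])
E
```

```text
[0.59950526 0.01984635 0.08958023] 0.06393231996585816 [-8.29135328e-02  4.20651516e-01  1.65789623e+00  8.89611456e-05
  1.06289659e+00  1.48636038e+00] [-0.08918333 -0.36105439 -0.35508182]
```

View pics/s1.png

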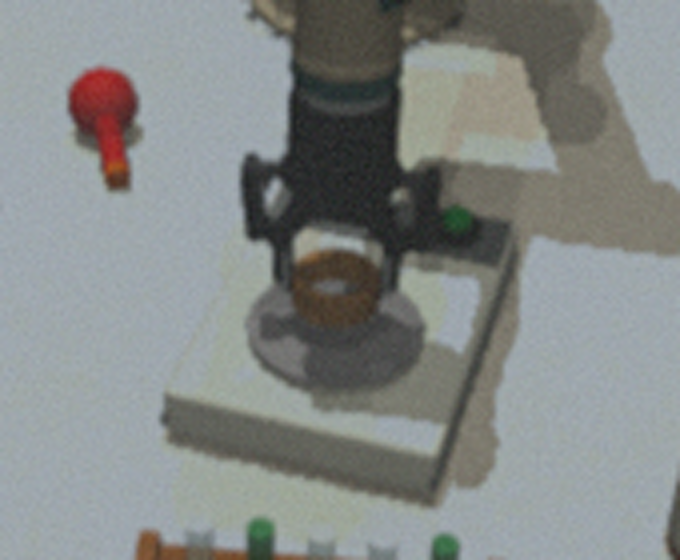

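The ring is held level about 25 mm above the pan, at crop (335,290), and centred over it. Lowering it.

Request:
apply_moves(xyz=[[0.003,0,0.05],[0,0,0.02],[0,0,0.006],[0,0,0],[0,0,0]], rot=[[0,0,0],[0,0,0],[0,0,0],[0,0,0],[0,0,0]], hand=[0,0,0,0,0])

```text
clock: 6.08
position: [0.6007, 0.0189, 0.0667]
ee_rot: [0.0, 1.0, 0.0, 0.0]
contact_force: [-0.9, 0.5, -1.1]
width: 0.0631
gripper_force: 33.2
```

Request:
apply_moves(xyz=[[0,0,0.005],[0,0,0],[0,0,0],[0,0,0],[0,0,-0.08],[0,0,-0.12],[-0.1,-0.08,0],[-0.12,-0.08,0]], rot=[[0,0,0],[0,0,0],[0,0,0],[0,0,0],[0,0,0],[0,0,0],[0,0,0],[0,0,0]], hand=[0,1,1,1,1,1,1,-1])

```text
clock: 7.08
position: [0.5346, 0.0672, 0.1254]
ee_rot: [-0.0, 1.0, -0.0, 0.001]
contact_force: [-0.3, 0.8, -0.2]
width: 0.0699
gripper_force: 0.0
```

Request:
apply_moves(xyz=[[-0.12,-0.08,0],[-0.1067,-0.0537,0],[0,0,0.1],[0,0,0]], rot=[[0,0,0],[0,0,0],[0,0,0],[0,0,0]], hand=[-1,-1,-1,-1])

```text
clock: 7.58
position: [0.4645, 0.1071, 0.0938]
ee_rot: [0.0, 1.0, 0.0, -0.002]
contact_force: [-0.1, -0.1, -0.4]
width: 0.0001
gripper_force: 0.0
```

```bash
python3 - <<'E'
from h import *
a=get_image('scene'); b=get_image('top')
for n,im in(('s2',a),('t2',b)): np.savez('pics/'+n+'.npz',**{k:np.array(v) for k,v in im.items()})
f=lambda im,x0,y0,w,h,s: cv2.resize(np.ascontiguousarray(im['pixels'][y0:y0+h,x0:x0+w,::-1]),None,fx=s,fy=s,interpolation=cv2.INTER_CUBIC)
cv2.imwrite('pics/c2.png',np.hstack([f(a,290,160,95,100,4),f(b,270,130,95,100,4)]))
s=status.get_state(); print(s['position'],s['width'],s['contact_force'])
print(proj(a,[[.467,.107,.06],s['position'],[.6005,.0195,.086]]),proj(b,[[.467,.107,.06],s['position'],[.6005,.0195,.086]]))
E
```

```text
[0.46701379 0.10695222 0.09542389] -0.00013252846891364037 [0.01934975 0.40704734 1.10177482]
[[362.62804018 196.29812944]
 [363.54343481 187.11803984]
 [332.21884618 214.30987165]] [[284.54514179 207.06364081]
 [283.49549912 206.21714048]
 [311.68646069 161.94933052]]
```

View pics/c2.png

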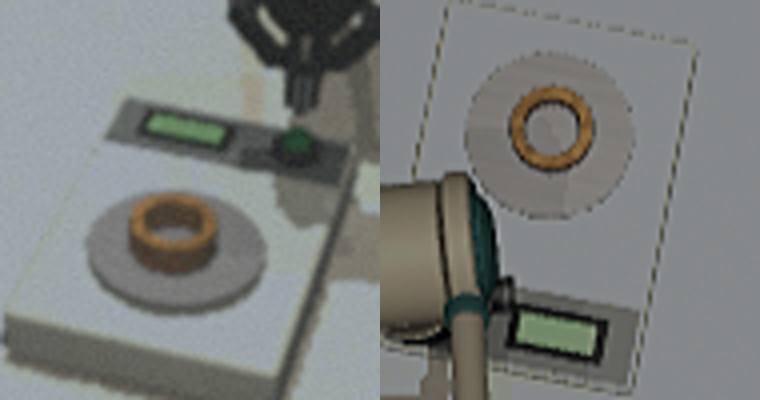

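The ring lies flat and centred on the pan (top crop (551,127)), and the closed fingers are above the green button. Pressing it now in small steps.

Request:
apply_moves(xyz=[[0,0,0.05],[0,0,0.04],[0,0,0.01],[0,0,0]], rot=[[0,0,0],[0,0,0],[0,0,0],[0,0,0]], hand=[-1,-1,-1,-1])

```text
clock: 8.18
position: [0.4677, 0.1068, 0.0661]
ee_rot: [0.0, 1.0, 0.0, 0.001]
contact_force: [-0.3, -0.4, 4.5]
width: -0.0002
gripper_force: 2.1
```

Request:
apply_moves(xyz=[[0,0,0.01],[0,0,0],[0,0,0]], rot=[[0,0,0],[0,0,0],[0,0,0]], hand=[-1,-1,-1])

```text
clock: 8.55
position: [0.4678, 0.1068, 0.0656]
ee_rot: [0.0, 1.0, 0.0, 0.002]
contact_force: [-4.7, -0.6, 24.8]
width: -0.0002
gripper_force: 12.5
```

Request:
apply_moves(xyz=[[0,0,-0.02],[0,0,0],[0,0,0]], rot=[[0,0,0],[0,0,0],[0,0,0]], hand=[-1,-1,-1])

```text
clock: 8.93
position: [0.4676, 0.1069, 0.0683]
ee_rot: [0.0, 1.0, 0.0, 0.001]
contact_force: [2.4, -1.1, 2.2]
width: -0.0001
gripper_force: 1.4
```

Request:
apply_moves(xyz=[[0,0,-0.01],[0,0,0],[0,0,0]], rot=[[0,0,0],[0,0,0],[0,0,0]], hand=[-1,-1,-1])

```text
clock: 9.3
position: [0.4662, 0.1071, 0.0708]
ee_rot: [-0.0, 1.0, 0.0, -0.0]
contact_force: [0.9, 0.7, 1.7]
width: 0.0001
gripper_force: 0.8
```

```bash
python3 - <<'E'
from h import *
np.set_printoptions(precision=4,suppress=True)
T=np.load('pics/t2.npz'); S=np.load('pics/s2.npz')
def blob(im,box):
    x0,y0,x1,y1=box; hsv=cv2.cvtColor(im['pixels'],cv2.COLOR_RGB2HSV)[y0:y1,x0:x1]
    m=cv2.inRange(hsv,(5,90,60),(22,255,255)); c=max(cv2.findContours(m,0,1)[0],key=cv2.contourArea)
    e=cv2.fitEllipse(c); return e[0][0]+x0,e[0][1]+y0,e[1]
b=blob(T,(295,145,330,178)); print('ring on pan T',b,at(T,b[0],b[1],.086))
# scene: ring top ellipse read at crop (173,220), pan ellipse (176,250)
print('S ring top',at(S,290+173/4-.5,160+220/4-.5,.086))
# flask neck axis in top view: crop edges at rows
T0=np.load('pics/top0.npz')
hsv=cv2.cvtColor(T0['pixels'],cv2.COLOR_RGB2HSV)
for r in (184,186,188,190,192,195,198,200):
    row=T0['pixels'][r,418:445].astype(int); m=(row[:,0]-row[:,2]>45)&(hsv[r,418:445,1]>150); xs=np.nonzero(m)[0]+418; print(r,xs.min(),xs.max(),(xs.min()+xs.max())/2)
n=np.array([np.cos(np.radians(-10.8)),np.sin(np.radians(-10.8))])
for z in(.047,.05):
    for s in (0,35,63,85,94): print(z,s,proj(T0,np.r_[np.array([.4395,-.329])+n*s*.866e-3,z+s*.5e-3])[0])
E
```

```text
ring on pan T (312.46951484680176, 161.5149440765381, (19.633304595947266, 19.774860382080078)) [0.6018 0.0171 0.086 ]
S ring top [0.6012 0.0211 0.086 ]
184 431 433 432.0
186 430 437 433.5
188 430 437 433.5
190 430 436 433.0
192 429 435 432.0
195 428 435 431.5
198 428 434 431.0
200 427 433 430.0
0.047 0 [426.2118 212.509 ]
0.047 35 [428.8482 202.3829]
0.047 63 [430.9971 194.1292]
0.047 85 [432.711  187.5464]
0.047 94 [433.4187 184.8282]
0.05 0 [426.4229 212.4511]
0.05 35 [429.0671 202.3028]
0.05 63 [431.2224 194.0307]
0.05 85 [432.9415 187.433 ]
0.05 94 [433.6513 184.7086]
```

Request:
apply_moves(xyz=[[0,0,-0.2],[0,0,-0.2],[0.03,0.19,-0.03],[0.03,0.19,-0.03],[0.03,0.19,-0.03],[0.03,0.19,-0.03],[0.03,0.19,-0.03],[0.03,0.19,-0.03]], rot=[[0,0,0],[0,0,0],[0,0,0],[0,0,0],[0,0,0],[0,0,0],[0,0,0],[0,0,0]], hand=[-1,-1,-1,1,1,1,1,1])

```text
clock: 10.3
position: [0.5196, -0.2361, 0.2444]
ee_rot: [-0.001, 1.0, 0.0, -0.001]
contact_force: [0.7, 0.0, -0.6]
width: 0.0855
gripper_force: 0.0
```

Request:
apply_moves(xyz=[[0.01,0.18,0],[0,0.18,0],[0,0,0],[0,0,0],[0,0,0],[0,0,0],[0,0,0],[0,0,0]], rot=[[0,0,0],[0,0,0],[0,0,0.09],[0,0,0.09],[0,-0.167,0],[0,-0.167,0],[0,-0.166,0],[0,0,0]], hand=[1,1,1,1,1,1,1,1])

```text
clock: 11.3
position: [0.5249, -0.3423, 0.2388]
ee_rot: [-0.027, 0.961, -0.089, -0.261]
contact_force: [0.2, 0.4, -0.5]
width: 0.0856
gripper_force: 0.0
```

```bash
cat >> h.py <<'E'
def rel(target):
    s=status.get_state(); Q=quat(s['ee_rot']); d=Q.inv().apply(np.array(target)-s['position'])
    print('pos',s['position'].round(4),'z',Q.as_matrix()[:,2].round(3),'y',Q.as_matrix()[:,1].round(3),'share',(d/.3).round(4),'q',s['qpos'].round(2),'w',s['width'],'F',s['contact_force'].round(1))
E
python3 -c "
from h import *
rel([.524,-.3451,.128]); rel([.4847,-.3376,.0588])"
```

```text
pos [ 0.5249 -0.3423  0.2388] z [-0.498  0.098 -0.862] y [-0.185 -0.983 -0.005] share [0.1864 0.0114 0.3189] q [-0.58  0.65  0.98 -0.21  2.    1.14] w 0.08564328141360612 F [ 0.2  0.4 -0.5]
pos [ 0.5249 -0.3423  0.2388] z [-0.498  0.098 -0.862] y [-0.185 -0.983 -0.005] share [0.1884 0.0122 0.5853] q [-0.58  0.65  0.98 -0.21  2.    1.14] w 0.08564328141360612 F [ 0.2  0.4 -0.5]
```

Request:
apply_moves(xyz=[[0.094,0.006,0.1],[0.094,0.006,0.1],[0,0,0.12],[0,0,0.1],[0,0,0.1],[0,0,0.065],[0,0,0],[0,0,0]], rot=[[0,0,0],[0,0,0],[0,0,0],[0,0,0],[0,0,0],[0,0,0],[0,0,0],[0,0,0]], hand=[1,1,1,1,1,1,1,1])

```text
clock: 12.3
position: [0.4849, -0.3396, 0.0667]
ee_rot: [-0.024, 0.962, -0.091, -0.256]
contact_force: [-1.0, 0.4, -0.1]
width: 0.0857
gripper_force: 0.0
```

```bash
python3 - <<'E'
from h import *
a=get_image('scene'); b=get_image('top')
f=lambda im,x0,y0,w,h,s: cv2.resize(np.ascontiguousarray(im['pixels'][y0:y0+h,x0:x0+w,::-1]),None,fx=s,fy=s,interpolation=cv2.INTER_CUBIC)
cv2.imwrite('pics/c3.png',np.hstack([f(a,185,130,80,100,5),f(b,390,160,70,100,5)]))
rel([.4847,-.3376,.0588])
E
```

```text
pos [ 0.4854 -0.3397  0.0664] z [-0.489  0.092 -0.868] y [-0.187 -0.982  0.001] share [ 0.0095 -0.0065  0.0236] q [-0.6   0.7   1.32 -0.2   1.61  1.2 ] w 0.0854646902942754 F [-0.1 -0.4  0.3]
```

View pics/c3.png

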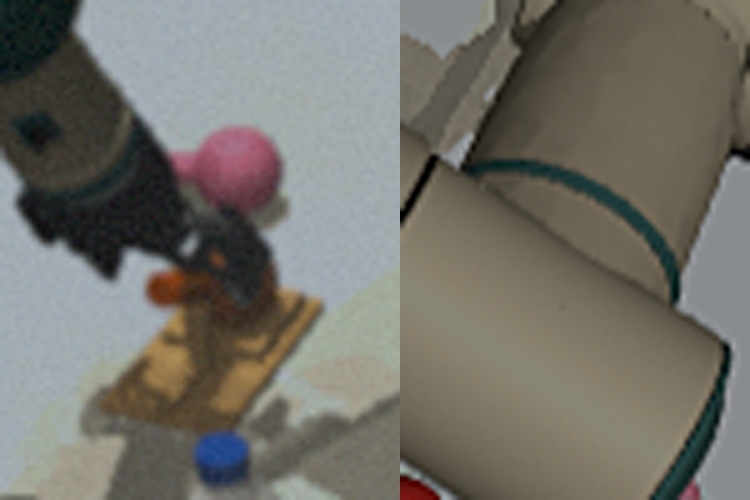

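The fingers straddle the neck: the scene crop shows the cap at (165,290) in front and the bulb behind, with nothing touched. I'll make the last shift and close.

Request:
apply_moves(xyz=[[0.01,-0.006,0.024],[0,0,0],[0,0,0],[0,0,0],[0,0,0],[0,0,0],[0,0,0],[0,0,0]], rot=[[0,0,0],[0,0,0],[0,0,0],[0,0,0],[0,0,0],[0,0,0],[0,0,0],[0,0,0]], hand=[1,0.2,-0.2,-0.3,-0.4,-0.5,-0.7,-0.7], force=50)

```text
clock: 13.4
position: [0.484, -0.3374, 0.0573]
ee_rot: [-0.024, 0.962, -0.091, -0.258]
contact_force: [0.5, -0.4, -0.2]
width: 0.0229
gripper_force: 48.8
```

Request:
apply_moves(xyz=[[-0.02,0,-0.035],[-0.05,0,-0.087],[-0.08,0,-0.139],[-0.09,0,-0.156],[-0.09,0,-0.156],[0,0,0],[0,0,0],[0,0,0]], rot=[[0,0,0],[0,0,0],[0,0,0],[0,0,0],[0,0,0],[0,0.1,0],[0,0.15,0],[0,0.15,0]], hand=[-0.7,-0.7,-0.7,-0.7,-0.7,-0.7,-0.7,-0.7])

```text
clock: 14.4
position: [0.4846, -0.3373, 0.2568]
ee_rot: [-0.004, 0.994, -0.094, -0.049]
contact_force: [-1.0, -0.1, -0.5]
width: 0.0229
gripper_force: 48.9
```

Request:
apply_moves(xyz=[[0,0,0],[0,0,0],[0,0,0],[0,0,0],[0,0,0],[0,0,0]], rot=[[0,0.15,0],[0,0.15,0],[0,0.15,0],[0,0.1,0],[0,0.05,0],[0,0,0]], hand=[-0.7,-0.7,-0.7,-0.7,-0.7,-0.7])

```text
clock: 15.15
position: [0.4828, -0.3365, 0.2556]
ee_rot: [0.024, 0.962, -0.091, 0.257]
contact_force: [-0.3, -0.5, -0.4]
width: 0.0223
gripper_force: 49.0
```

```bash
python3 - <<'E'
from h import *
save('scene','s4',(170,60,330,210),5)
rel([.61,.017,.25])
E
```

```text
pos [ 0.4836 -0.3371  0.2561] z [ 0.491 -0.094 -0.866] y [-0.187 -0.982  0.   ] share [ 0.1568 -1.2382  0.1136] q [-0.94  0.07  1.83  0.45  0.9   0.59] w 0.02304665835795989 F [ 0.2 -0.1 -0.3]
```

View pics/s4.png

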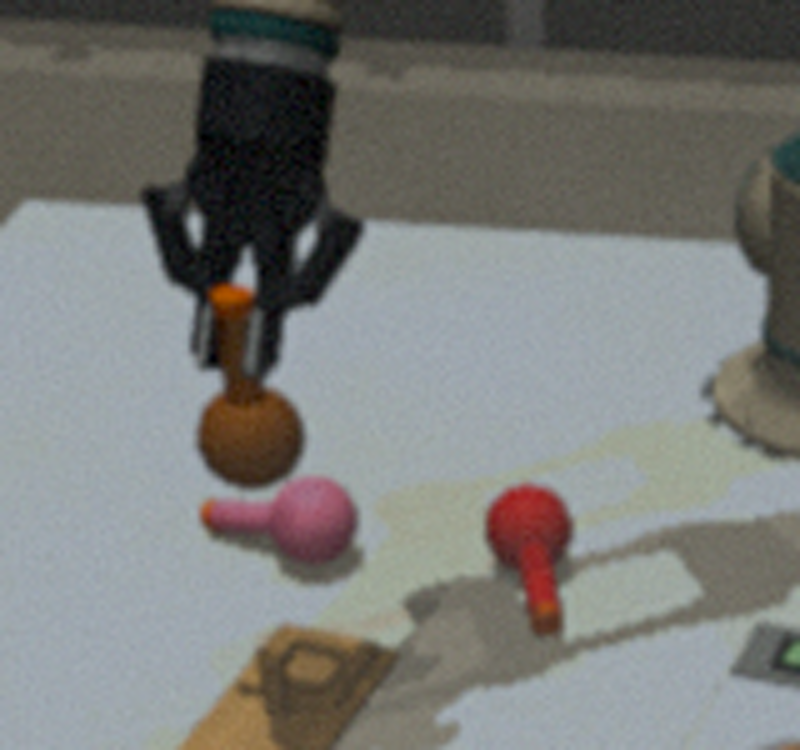

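The flask is held upright: the bulb is at crop (250,435) and the cap at (232,290). The rest is now empty and the red and pink flasks are untouched. Carrying it over the pan.

Request:
apply_moves(xyz=[[0.018,-0.148,0.014],[0.02,-0.156,0.014],[0.02,-0.156,0.014],[0.02,-0.156,0.014],[0.02,-0.156,0.014],[0.02,-0.156,0.014],[0.02,-0.156,0.014],[0.018,-0.154,0.014]], rot=[[0,0,0],[0,0,0],[0,0,0],[0,0,0],[0,0,0],[0,0,0],[0,0,0],[0,0,0]], hand=[-0.7,-0.7,-0.7,-0.7,-0.7,-0.7,-0.7,-0.7])

```text
clock: 16.2
position: [0.6113, 0.019, 0.2507]
ee_rot: [0.024, 0.962, -0.09, 0.258]
contact_force: [1.5, -0.7, -0.7]
width: 0.0227
gripper_force: 49.2
```

Request:
apply_moves(xyz=[[0,0,0],[0,0,0],[0,0,0],[0,0,0]], rot=[[0,0,0],[0,0,0],[0,0,0],[0,0,0]], hand=[-0.7,-0.7,-0.7,-0.7])

```text
clock: 16.7
position: [0.6098, 0.0155, 0.2499]
ee_rot: [0.025, 0.962, -0.092, 0.258]
contact_force: [-0.9, -0.1, -1.3]
width: 0.0226
gripper_force: 49.4
```

```bash
python3 - <<'E'
from h import *
a=get_image('scene'); b=get_image('top')
for n,im in(('s5',a),('t5',b)): np.savez('pics/'+n+'.npz',**{k:np.array(v) for k,v in im.items()})
f=lambda im,x0,y0,w,h,s: cv2.resize(np.ascontiguousarray(im['pixels'][y0:y0+h,x0:x0+w,::-1]),None,fx=s,fy=s,interpolation=cv2.INTER_CUBIC)
cv2.imwrite('pics/c5.png',np.hstack([f(a,295,125,80,115,5),f(b,275,110,80,115,5)]))
rel([.61,.017,.25])
E
```

```text
pos [0.6098 0.0157 0.2499] z [ 0.491 -0.095 -0.866] y [-0.189 -0.982  0.   ] share [-0.0001 -0.0043 -0.0003] q [-0.04  0.08  1.83 -0.11  0.71  1.78] w 0.023112896376270974 F [ 0.3  0.9 -0.9]
```

View pics/c5.png

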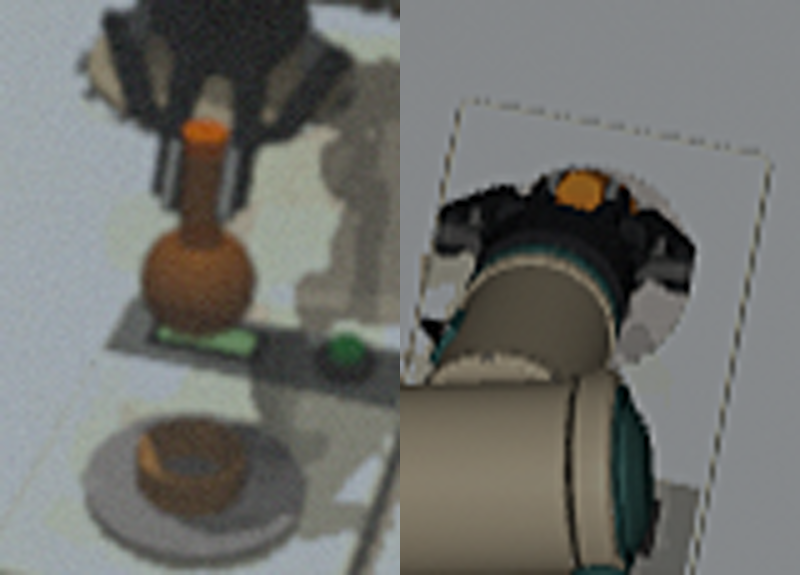

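The scene crop shows the flask upright above the ring, with the cap at (206,131), the bulb at (199,277) and the ring at about (191,450). In the top crop the cap is at (582,188). I'll check these against the kinematic prediction.

```bash
python3 - <<'E'
from h import *
np.set_printoptions(precision=4,suppress=True)
S=np.load('pics/s5.npz');T=np.load('pics/t5.npz')
tcp=np.array([.6098,.0157,.2499]); n=np.array([.982,-.187,0])
bulb=tcp-.0095*n-[0,0,.0475]; cap=bulb+[0,0,.094]
hsv=cv2.cvtColor(S['pixels'],cv2.COLOR_RGB2HSV)
# bulb silhouette fit
x0,y0,x1,y1=318,172,352,195
m=cv2.inRange(hsv[y0:y1,x0:x1],(3,110,30),(20,255,255)); c=max(cv2.findContours(m,0,1)[0],key=cv2.contourArea); (cx,cy),r=cv2.minEnclosingCircle(c); print('circ',cx+x0,cy+y0,r)
xs=[np.nonzero(m[k])[0][[0,-1]]+x0 for k in range(m.shape[0]) if m[k].any()]; print([(y0+i,*v) for i,v in enumerate(xs)])
b=(295+199/5-.5,125+277/5-.5); c=(295+206/5-.5,125+131/5-.5)
print('obs',b,c,'pred',proj(S,[bulb,cap]))
print('bulb S',at(S,*b,bulb[2]),'model',bulb,'cap S',at(S,*c,cap[2]))
ct=(275+182/5-.5,110+188/5-.5); print('cap T obs',ct,'pred',proj(T,cap),at(T,*ct,cap[2]))
print('ring S',at(S,295+191/5-.5,125+447/5-.5,.086))
E
```

```text
circ 334.1163520812988 180.1729555130005 10.280113220214844
[(172, np.int64(328), np.int64(340)), (173, np.int64(327), np.int64(341)), (174, np.int64(326), np.int64(342)), (175, np.int64(326), np.int64(343)), (176, np.int64(325), np.int64(343)), (177, np.int64(325), np.int64(343)), (178, np.int64(325), np.int64(344)), (179, np.int64(324), np.int64(344)), (180, np.int64(324), np.int64(344)), (181, np.int64(324), np.int64(344)), (182, np.int64(324), np.int64(344)), (183, np.int64(325), np.int64(344)), (184, np.int64(326), np.int64(340)), (185, np.int64(329), np.int64(342)), (186, np.int64(331), np.int64(339)), (187, np.int64(335), np.int64(335)), (188, np.int64(339), np.int64(339)), (189, np.int64(331), np.int64(331))]
obs (334.3, 179.9) (335.7, 150.7) pred [[333.1429 180.818 ]
 [334.6062 150.7313]]
bulb S [0.5957 0.0203 0.2024] model [0.6005 0.0175 0.2024] cap S [0.5999 0.0203 0.2964]
cap T obs (310.9, 147.1) pred [[309.9161 148.21  ]] [0.6033 0.0149 0.2964]
ring S [0.5985 0.0207 0.086 ]
```

Request:
apply_moves(xyz=[[0.004,-0.005,0.002],[-0.033,0,0.058],[-0.033,0,0.058],[-0.033,0,0.058],[-0.02,0,0.035],[-0.01,0,0.017],[0,0,0],[0,0,0]], rot=[[0,0,0],[0,0,0],[0,0,0],[0,0,0],[0,0,0],[0,0,0],[0,0,0],[0,0,0]], hand=[-0.7,-0.7,-0.7,-0.7,-0.7,-0.7,-0.7,-0.7])

```text
clock: 17.8
position: [0.6126, 0.0179, 0.1728]
ee_rot: [0.024, 0.961, -0.091, 0.259]
contact_force: [-0.0, 0.0, -0.9]
width: 0.0231
gripper_force: 49.4
```

```bash
python3 - <<'E'
from h import *
a=get_image('scene'); b=get_image('top')
f=lambda im,x0,y0,w,h,s: cv2.resize(np.ascontiguousarray(im['pixels'][y0:y0+h,x0:x0+w,::-1]),None,fx=s,fy=s,interpolation=cv2.INTER_CUBIC)
cv2.imwrite('pics/c6.png',np.hstack([f(a,295,145,80,95,6),f(b,290,130,50,95,6)]))
rel([.611,.017,.1565])
E
```

```text
pos [0.6125 0.018  0.1727] z [ 0.493 -0.094 -0.865] y [-0.187 -0.982 -0.   ] share [-0.031   0.0041  0.0447] q [-0.04  0.16  1.95 -0.15  0.51  1.83] w 0.022756891162801753 F [-0.2  0.4 -0. ]
```

View pics/c6.png

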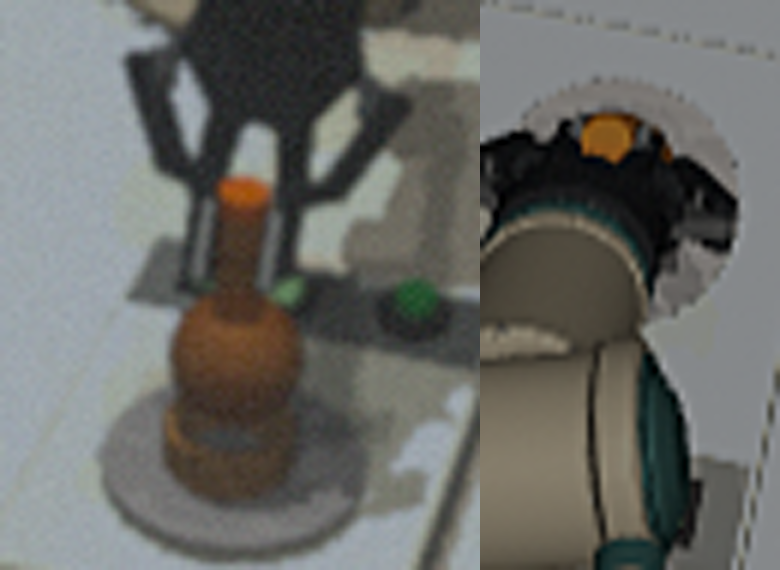

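The bulb is at crop (237,358), directly over the ring at (231,440) once perspective is allowed for. One check of the x offset before lowering.

```bash
python3 - <<'E'
from h import *
S=np.load('pics/s5.npz');T=np.load('pics/t5.npz')
print('cap T',at(T,290+130/6-.5,130+138/6-.5,.219),'ring T .6018 .0171')
print('bulb S',at(S,295+237/6-.5,145+358/6-.5,.1252),'cap S',at(S,295+244/6-.5,145+192/6-.5,.219))
print(proj(S,[[.6125-.0093,.018+.0018,.1252],[.6032,.0198,.219],[.6015,.0189,.086]]))
E
```

```text
cap T [0.60405093 0.01667104 0.219     ] ring T .6018 .0171
bulb S [0.60322001 0.02318735 0.1252    ] cap S [0.60361525 0.02246193 0.219     ]
[[332.79845762 204.07263013]
 [334.18572021 176.34381442]
 [331.98557692 214.51214997]]
```

Request:
apply_moves(xyz=[[-0.0046,0.004,-0.0027],[-0.006,0,0.01],[-0.005,0,0.009],[-0.005,0,0.009],[0,0,0],[0,0,0]], rot=[[0,0,0],[0,0,0],[0,0,0],[0,0,0],[0,0,0],[0,0,0]], hand=[-0.7,-0.7,-0.7,-0.7,-0.7,-0.7])

```text
clock: 18.65
position: [0.6103, 0.0171, 0.1622]
ee_rot: [0.024, 0.962, -0.091, 0.258]
contact_force: [0.5, -0.3, -1.7]
width: 0.0228
gripper_force: 49.4
```

Request:
apply_moves(xyz=[[-0.0025,0,0.0043],[0,0,0],[-0.0025,0,0.0043],[0,0,0],[0,0,0]], rot=[[0,0,0],[0,0,0],[0,0,0],[0,0,0],[0,0,0]], hand=[-0.7,-0.7,-0.7,-0.7,-0.7])

```text
clock: 19.27
position: [0.6102, 0.0171, 0.1592]
ee_rot: [0.024, 0.962, -0.091, 0.258]
contact_force: [-0.2, -0.5, -0.9]
width: 0.0232
gripper_force: 49.4
```

Request:
apply_moves(xyz=[[-0.0025,0,0.0043],[0,0,0],[0,0,0]], rot=[[0,0,0],[0,0,0],[0,0,0]], hand=[-0.7,-0.7,-0.7])

```text
clock: 19.65
position: [0.6105, 0.0171, 0.158]
ee_rot: [0.024, 0.962, -0.091, 0.258]
contact_force: [0.1, 0.4, 0.4]
width: 0.0229
gripper_force: 49.4
```

Request:
apply_moves(xyz=[[-0.0025,0,0.0043],[0,0,0],[0,0,0]], rot=[[0,0,0],[0,0,0],[0,0,0]], hand=[-0.7,-0.7,-0.7])

```text
clock: 20.02
position: [0.6111, 0.017, 0.1571]
ee_rot: [0.024, 0.961, -0.091, 0.259]
contact_force: [1.5, -1.2, 2.2]
width: 0.0232
gripper_force: 49.5
```

Request:
apply_moves(xyz=[[-0.0015,0,0.0026],[0,0,0],[0,0,0]], rot=[[0,0,0],[0,0,0],[0,0,0]], hand=[-0.7,-0.7,-0.7])

```text
clock: 20.4
position: [0.6115, 0.017, 0.1567]
ee_rot: [0.024, 0.961, -0.091, 0.259]
contact_force: [-0.4, -1.0, 5.8]
width: 0.0232
gripper_force: 49.8
```

Request:
apply_moves(xyz=[[0,0,0],[0,0,0],[0,0,0],[0,0,0],[0,0,0],[0,0,0],[0,0,0],[0,0,0]], rot=[[0,0,0],[0,0,0],[0,0,0],[0,0,0],[0,0,0],[0,0,0],[0,0,0],[0,0,0]], hand=[-0.6,-0.5,-0.45,-0.4,-0.35,-0.2,0,0.3], force=20)

```text
clock: 21.4
position: [0.6101, 0.0171, 0.1552]
ee_rot: [0.024, 0.962, -0.091, 0.258]
contact_force: [0.4, 0.2, -0.6]
width: 0.0552
gripper_force: 0.0
```

```bash
python3 - <<'E'
from h import *
a=get_image('scene'); b=get_image('top')
f=lambda im,x0,y0,w,h,s: cv2.resize(np.ascontiguousarray(im['pixels'][y0:y0+h,x0:x0+w,::-1]),None,fx=s,fy=s,interpolation=cv2.INTER_CUBIC)
cv2.imwrite('pics/c7.png',np.hstack([f(a,295,145,80,95,6),f(b,290,130,50,95,6)]))
rel([.611,.017,.1565])
E
```

```text
pos [0.6102 0.0171 0.1553] z [ 0.491 -0.094 -0.866] y [-0.187 -0.982  0.   ] share [ 0.0044 -0.0002 -0.0022] q [-0.04  0.18  1.98 -0.16  0.46  1.84] w 0.055372263149883715 F [0.3 0.7 0.5]
```

View pics/c7.png

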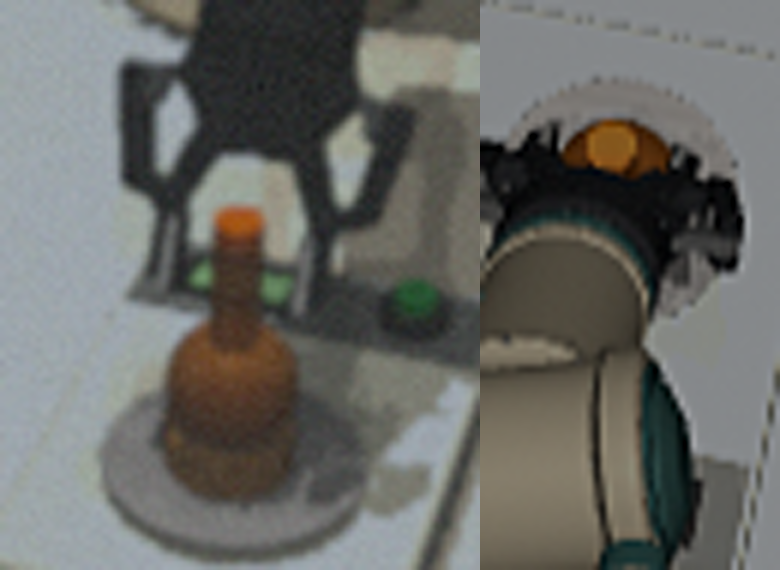

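The flask stands upright in the ring, free of the open fingers, with its cap at (240,225) and bulb at (232,385). Backing straight out along the tool axis.

Request:
apply_moves(xyz=[[0,0,-0.03],[0,0,-0.08],[0,0,-0.12],[0,0,-0.15],[0,0,-0.15],[0,0,-0.1],[0,0,0],[0,0,0]], rot=[[0,0,0],[0,0,0],[0,0,0],[0,0,0],[0,0,0],[0,0,0],[0,0,0],[0,0,0]], hand=[0.4,0.4,0.4,0.4,0.4,0.4,0.4,0.4])

```text
clock: 22.5
position: [0.5169, 0.0348, 0.3181]
ee_rot: [0.024, 0.962, -0.091, 0.257]
contact_force: [0.5, 0.1, 0.9]
width: 0.0596
gripper_force: 0.0
```

```bash
python3 - <<'E'
from h import *
a=get_image('scene'); b=get_image('top')
f=lambda im,x0,y0,w,h,s: cv2.resize(np.ascontiguousarray(im['pixels'][y0:y0+h,x0:x0+w,::-1]),None,fx=s,fy=s,interpolation=cv2.INTER_CUBIC)
cv2.imwrite('pics/c8.png',np.hstack([f(a,295,145,80,95,6),f(b,290,130,50,95,6)]))
rel([.611,.017,.1565])
E
```

```text
pos [0.5169 0.0346 0.3171] z [ 0.488 -0.094 -0.868] y [-0.187 -0.982  0.001] share [ 0.0106 -0.0014  0.623 ] q [-0.   -0.11  1.84 -0.12  0.89  1.81] w 0.059881637818632726 F [-0.1  0.6 -0.5]
```

View pics/c8.png

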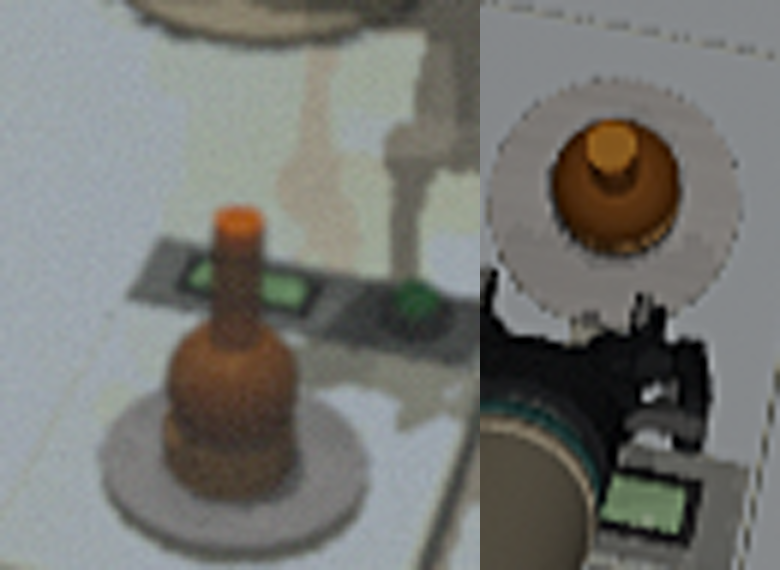

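The flask stands upright and centred in the ring on the pan (top crop: cap (611,147), bulb (616,188)). The gripper is clear and the tare button is up, so I'm handing the job in.

```bash
python3 -c "
from rig import job
print(job.sign_off())"
```

```text
the job is handed in; nothing more can be done
None
```

The job is handed in at about 22.6 s of the 64 s: the ring is centred on the pan, the tare button was pressed fully down with only the ring there, and the flask stands upright in the ring with the gripper clear; the sign-off returned no verdict.

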